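# Clamp the lid of a swing-bail strawberry jar

## Robot

A 6-joint arm with a two-finger parallel gripper is mounted at the origin on the work surface. World frame = base frame: x ahead of the robot, y to its left, z up, the work surface at z = 0. Lengths are in m, angles in degrees, forces in N, time in s.
With the tool pointing down it reaches from about 0.3 to 0.85 m from the base axis. Payload 4.2 kg.
Tool frame: the origin (TCP) lies at the very end of the fingers, on their centre line; the grasp point (between the pads) lies bot.grip_depth behind it (bot.grip_depth is the distance from the TCP to the grasp point, in m); x points along the fingers, z is the direction in which the jaws open and shut, and the axes are right-handed (so a half turn about x gives the same grasp; the last joint's range is limited). The gripper opens to 91 mm and grips with 3 to 60 N. Pads are 32 mm wide; open, the fingers measure 118 mm over their backs; the gripper's body (76 mm by 178 mm) begins 60 mm behind the grasp point.
Start: joints at [69.328, 18.312, 89.639, -0, 72.044, -1.146], TCP at [0.192, 0.542, 0.214] pointing down, gripper open.
Joint ranges: [-177.97, 177.97], [-48.28, 115.42], [12.27, 149.76], [-77.06, 257.06], [2.81, 150.46], [-146.56, 146.56]. Speed limits (degrees/s): [147.25, 147.25, 180, 180, 180, 180].

## Interface

Orientations are given as a 3x3 rotation matrix whose columns are the frame's x, y, z axes.
In Python, from workcell import status, camera, camera_info, bot gives the robot as it stands.
- The arm moves only by the tool drive_tool, never from a script. Its argument "rows" is a list of rows, each an object of numbers: "gripper": the finger opening in m, from 0 to 0.0912; "dx", "dy", "dz": the shift along the tool's x, y, z in m; "wx", "wy", "wz": the turn, a rotation vector about the tool's x, y, z in rad. A call has 1 to 12 rows; each row is the pose to reach, as a shift and turn from the pose commanded when the call began, along the tool's axes at that moment; what a row does not reach only later rows make up. A row lasts 1/8 s, in which the tool goes at most 62.5 mm and 10.7 degrees, less where a joint would pass 70% of its speed; a pose out of reach is approached as far as the arm can. A call with a gripper value outside its range is refused whole. The fingers move at their own pace and stop on an object; "force" is the grip in N (left out, the last holds). Time passes only in rows, so rows that repeat a pose let the fingers close. It gives the time, the measured TCP pose, the force and the opening at its end, in the units of the state.
- status.state(): the state, without advancing time (a new reading comes with each control period).
- camera(name): name is "scene" or "top"; returns (picture, depth): 400x640x3 uint8, red, green, blue; 400x640 float32, m along the optical axis (not along the pixel's ray), 0 where there is no reading.
- camera_info(name): a dict with "mtx" (3x3 intrinsics, pixels), "rvec" (rotation vector, rad) and "tvec" (3), from world to camera coordinates, as OpenCV has them. Camera axes: x right, y down, z forward; pixel columns grow to the right and rows downward; lengths in m; the calibration is good to about 2 mm. A picture is of the moment at which its call begins. camera_info takes no time and is no camera call.
- bot.close_job(): hands the job in, once; it reports no verdict.
The state is a dict: "time_s": time; "qpos": joint angles; "qd": joint speeds; "joint_efforts": joint torques, N m; "position": TCP position; "ee_rot": TCP orientation; "force": force on the tool from outside, world axes, zero at the start; "ft_torque": the same for the moment, N m; "width": finger opening in m.
Only numpy, scipy, OpenCV 4.12 (cv2) and the standard library are available. Lean on these libraries where they do the work, as an engineer would, in place of code of your own. Each camera call takes 0.05 s, during which the arm holds its last target. There are 200 camera calls.

## Task

Close the sample jar of strawberries: set the large lid that fits its mouth on it, knob up and sitting flat all round, then swing the wire bail up and over the lid's knob, past centre to its stop, so that it clamps the lid down. Do not close the bail before the lid is on. Leave the small lid and the two punnets next to the work where they are.

Things in the scene. Friction and masses are not known exactly. Their poses are not given: they have to be found in the camera images.
- jar: round glass jar, 100 mm outside diameter, rim 125 mm above the table, mouth 84 mm inside diameter, screwed down in a round steel foot of 124 mm diameter: it does not move. Origin: centre of the underside, on the table; z up. Its y axis is parallel to the bail's pivot; the open bail leans to its -x side and swings shut towards its +x.
- mouth (a point): centre of the jar's mouth, at rim height (125 mm above the table); axes as the jar's
- bail (a joint): angle about a pivot along jar y, on the jar axis, 62.7 mm above the table. 0 = straight up, negative = open (to jar -x), positive = past centre. Starts at -1.15 to -0.75 and stays where left (1.3 N moves it); stops at -1.25 and +0.15 (clamped). Lid seated: bar meets knob near -0.22, takes 3 to 6 N along its arc (wire stretches 5 mm, 15 N) to centre, less after; snaps to the stop from about 0.1.
- lid: the large round steel lid, 200 to 330 g, lying knob up. From its underside: plug 78 mm diameter, 10 mm high, that enters the mouth; flange 96 mm diameter from 10 to 18 mm, that rests on the rim; knob 36 mm diameter, straight sides from 18 to 34 mm, domed top to 41.7 mm. Origin: centre of the plug's underside, z to the knob; seated, it is 10 mm below point mouth. Yaw does not matter.
- small_lid: bystander: a like steel lid of only 68 mm flange diameter, with a 26 mm knob and about 39 mm high, too small for the jar. Origin: centre of its underside
- punnet_a: bystander: closed clear punnet of strawberries, 122 x 182 mm, 80 mm high, 450 g, beyond the jar. Origin: centre of its underside; long side along its y
- punnet_b: bystander: a like punnet to the left of the jar. Origin: centre of its underside; long side along its y
- bail_roller: middle of the bail's cross bar: a white roller, 12 mm diameter, 26 mm long, that turns freely and rides over the knob. Origin: its centre, y along the bar (the jar's y), 95 mm from the pivot (100 mm on top of the knob). On either side, 14 to 54 mm from the middle, a grey grip of 12 mm diameter that does not turn: push or hold the bar there. 6 mm wire arms at 64 mm run down to the pivot.

How it is judged (in metres and radians):
On the way, in this order (a step that is already met when the one before it is completed fails the run):
1. the large lid sits flat on the jar while the bail is still open (horizontal distance between lid and mouth below 0.006 m and z of lid in the frame of mouth between -0.013 and -0.007 m and angle between lid's own z axis and vertical below 0.06 rad and value of joint bail below -0.4 rad), for 0.2 s.
2. the bail is past centre and bears on the lid (value of joint bail above 0.1 rad and contact force between bail_roller and lid above 3 N), for 0.2 s.
At the end, for the whole second after the job is handed in: The large lid is at rest on the jar knob up, centred within 6 mm, its plug 10 mm (within 3 mm) below the rim and tilted less than 0.06 rad; the bail is past centre (joint above 0.1 rad) and presses on the lid with more than 3 N; the small lid and both punnets are within 30 mm of where they started (all of step 2 and horizontal distance between lid and mouth below 0.006 m and z of lid in the frame of mouth between -0.013 and -0.007 m and angle between lid's own z axis and vertical below 0.06 rad and linear speed of lid below 0.02 m/s and distance of each of small_lid, punnet_a, punnet_b from where it was at the start of the episode below 0.03 m); the robot touches nothing.
It fails at once if the small lid or a punnet is pushed or carried more than 30 mm away (distance of any of small_lid, punnet_a, punnet_b from where it was at the start of the episode above 0.03 m).
It fails at once if the bail is swung past centre with no lid on the jar (value of joint bail above 0.05 rad and distance between lid and mouth above 0.03 m).
It also fails if it takes over 56 s, if anything falls off the work surface, if the arm or the gripper's body presses on something with over 40 N, if the wrist force passes 120 N, or if a joint passes its speed limit or range.

## Working session

There is one attempt and no reset: what is moved stays moved. The work goes in short steps, Python scripts to look and compute and a tool call to move; the robot and the scene stay as the last step left them, time stands still between calls to the robot, and variables do not carry over. Pictures are saved under pics/ and viewed, about 8 in all and at most 12, crops included, and the job is handed in when it is done.

Besides the shell and the picture viewer there is one more tool, called after "Request:" as a command line: name --argument value ..., lists and objects as JSON in quotes. drive_tool: Moves the arm, as the interface text tells. Its arguments: {"type":"object","properties":{"rows":{"type":"array","items":{"type":"object","properties":{"gripper":{"type":"number"},"dx":{"type":"number"},"dy":{"type":"number"},"dz":{"type":"number"},"wx":{"type":"number"},"wy":{"type":"number"},"wz":{"type":"number"}}}},"force":{"type":"number"}},"required":["rows"]}

```bash
mkdir -p pics; ls; cat > h.py <<'E'
import numpy as np,cv2
from workcell import status,camera,camera_info,bot
def info(n):
    c=camera_info(n);R=cv2.Rodrigues(np.array(c["rvec"],float))[0];return np.array(c["mtx"]),R,np.array(c["tvec"],float).ravel()
def ray(n,u,v,z):
    K,R,t=info(n);d=R.T@np.linalg.inv(K)@[u,v,1];o=-R.T@t;return o+d*(z-o[2])/d[2]
def pts(n,D):
    K,R,t=info(n);v,u=np.mgrid[:D.shape[0],:D.shape[1]]
    P=np.stack([(u-K[0,2])/K[0,0]*D,(v-K[1,2])/K[1,1]*D,D],-1);return (P-t)@R
def snap(n,f):
    I,D=camera(n);cv2.imwrite(f,I[...,::-1]);np.save(f[:-4]+n+'.npy',D);return I,D
E
python3 - <<'E'
from h import *
for n in("top","scene"):
    snap(n,f"pics/{n}0.png");K,R,t=info(n);print(n,K.round(1).tolist(),(-R.T@t).round(3),R.round(2).tolist())
print(status.state(),bot.grip_depth)
E
```

```text
pics
top [[395.4, 0.0, 318.5], [0.0, 395.4, 203.3], [0.0, 0.0, 1.0]] [0.56  0.053 1.099] [[0.0, -1.0, -0.02], [-1.0, -0.0, -0.08], [0.08, 0.02, -1.0]]
scene [[501.0, 0.0, 315.2], [0.0, 501.0, 201.1], [0.0, 0.0, 1.0]] [1.158 0.729 0.922] [[-0.79, 0.61, -0.0], [0.42, 0.54, -0.72], [-0.45, -0.57, -0.69]]
{'time_s': 0.1, 'qpos': array([ 6.93285263e+01,  1.83477925e+01,  8.96986123e+01,  1.03123472e-03,
        7.20450452e+01, -1.14680204e+00]), 'qd': array([-0.04205532, -0.16446069, -0.18389936,  0.10706121,  0.01737259,
        0.03634371]), 'joint_efforts': array([ 3.58045627e-04, -4.13334632e+01, -2.32510900e+01,  7.27578322e-02,
        4.22143936e-02, -5.31575756e-05]), 'position': array([0.19201506, 0.54151261, 0.21321167]), 'ee_rot': array([[-5.79458519e-04, -9.42495793e-01,  3.34217511e-01],
       [-1.48730181e-03,  3.34218010e-01,  9.42494620e-01],
       [-9.99998726e-01,  4.90542255e-05, -1.59544118e-03]]), 'force': array([-0.33501923,  0.51578685,  0.27777816]), 'ft_torque': array([ 0.0553806 ,  0.02421138, -0.02436326]), 'width': 0.0913110267871534} 0.0188
```

View pics/top0.png

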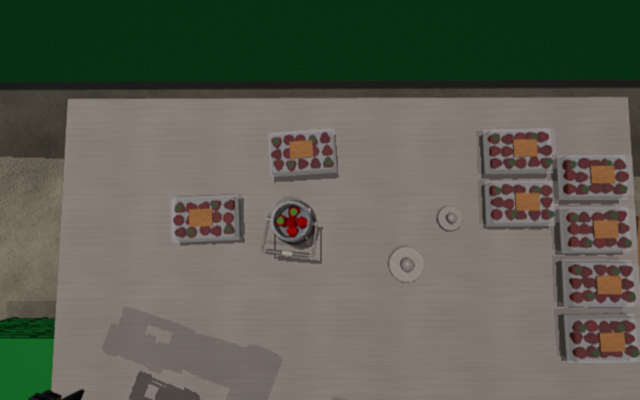

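View pics/scene0.png

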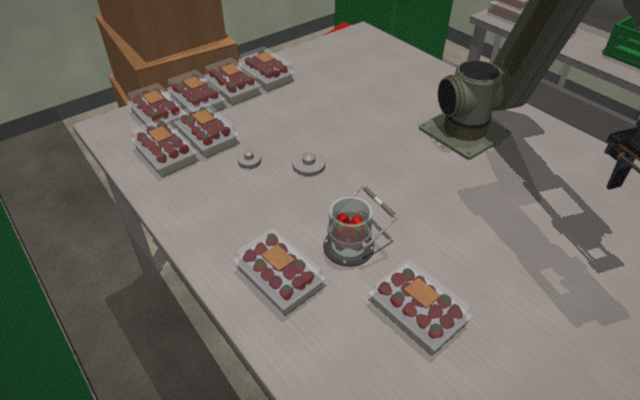

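The top view shows the jar at about (293,222), with the bail leaning towards the robot and its roller near (290,253). The large lid is at (406,264), the small lid at (450,218), and the punnets at (302,154) and (206,219). Next I'll enlarge the crops.

```bash
python3 - <<'E'
from h import *
I=cv2.imread("pics/top0.png");J=cv2.imread("pics/scene0.png")
a=cv2.resize(I[190:270,250:350],None,fx=4,fy=4,interpolation=2);b=cv2.resize(I[230:300,360:460],None,fx=4,fy=4,interpolation=2)
c=cv2.resize(J[175:275,310:410],None,fx=4,fy=4,interpolation=2);d=cv2.resize(J[140:190,270:370],None,fx=4,fy=4,interpolation=2)
o=np.zeros((600,800,3),np.uint8);o[:320,:400]=a;o[320:600,:400]=b;o[:400,400:]=c;o[400:600,400:]=d
cv2.imwrite("pics/crop0.png",o)
D=np.load("pics/top0top.npy");P=pts("top",D)
# lid: points z>0.012 near
x0=ray("top",406,264,.018);print("lid approx",x0)
m=(np.hypot(P[...,0]-x0[0],P[...,1]-x0[1])<.07)
for lo,hi in((.01,.026),(.028,.05)):
    q=P[m&(P[...,2]>lo)&(P[...,2]<hi)];(c,r)=cv2.minEnclosingCircle(q[:,:2].astype(np.float32));print(lo,len(q),q.mean(0),c,r,np.median(q[:,2]))
j=ray("top",293,222,.125);print("jar",j)
m=(np.hypot(P[...,0]-j[0],P[...,1]-j[1])<.09)
q=P[m&(P[...,2]>.11)&(P[...,2]<.135)];print(len(q),q.mean(0));(c,r)=cv2.minEnclosingCircle(q[:,:2].astype(np.float32));print(c,r)
for u,v in((450,218),(302,153),(205,218)):print(ray("top",u,v,.06))
for n in("top","scene"):
  P=pts(n,np.load(f"pics/{n}0{n}.npy"));q=P[(P[...,0]<j[0]-.055)&(np.hypot(P[...,0]-j[0],P[...,1]-j[1])<.13)&(P[...,2]>.03)]
  print(n,len(q));print(q[::max(1,len(q)//25)].round(3).tolist())
E
```

```text
lid approx [ 0.48565803 -0.16399231  0.018     ]
0.01 837 [ 0.4856531  -0.16354019  0.01738823] (0.4854101538658142, -0.16478286683559418) 0.04827697575092316 0.017336293877808003
0.028 151 [ 0.48579902 -0.16369204  0.03697922] (0.48485296964645386, -0.16492334008216858) 0.01840221881866455 0.037009378238296795
jar [0.59447664 0.13349566 0.125     ]
589 [0.57470473 0.14175768 0.1214404 ]
(0.5742523670196533, 0.13558945059776306) 0.07445820420980453
[ 0.60815387 -0.27198575  0.06      ]
[0.78084455 0.11633771 0.06      ]
[0.60684088 0.37186173 0.06      ]
top 268
[[0.537, 0.212, 0.109], [0.532, 0.209, 0.108], [0.528, 0.2, 0.117], [0.525, 0.206, 0.115], [0.525, 0.181, 0.114], [0.523, 0.212, 0.119], [0.523, 0.188, 0.12], [0.523, 0.163, 0.117], [0.523, 0.087, 0.107], [0.52, 0.188, 0.115], [0.521, 0.163, 0.118], [0.521, 0.138, 0.121], [0.521, 0.114, 0.113], [0.518, 0.186, 0.116], [0.518, 0.161, 0.118], [0.518, 0.136, 0.118], [0.518, 0.111, 0.116], [0.515, 0.186, 0.113], [0.516, 0.161, 0.116], [0.516, 0.136, 0.116], [0.516, 0.111, 0.119], [0.513, 0.159, 0.113], [0.513, 0.134, 0.116], [0.514, 0.109, 0.12], [0.513, 0.084, 0.114], [0.511, 0.111, 0.117], [0.511, 0.087, 0.116]]
scene 275
[[0.512, 0.083, 0.115], [0.513, 0.099, 0.12], [0.523, 0.085, 0.109], [0.522, 0.085, 0.105], [0.526, 0.085, 0.104], [0.531, 0.084, 0.102], [0.535, 0.082, 0.1], [0.51, 0.12, 0.114], [0.516, 0.129, 0.12], [0.52, 0.131, 0.118], [0.525, 0.132, 0.115], [0.52, 0.145, 0.118], [0.521, 0.143, 0.111], [0.519, 0.157, 0.117], [0.525, 0.16, 0.116], [0.521, 0.169, 0.117], [0.525, 0.164, 0.11], [0.526, 0.178, 0.118], [0.52, 0.185, 0.116], [0.529, 0.187, 0.117], [0.522, 0.197, 0.117], [0.528, 0.199, 0.116], [0.526, 0.202, 0.111], [0.528, 0.213, 0.114], [0.537, 0.21, 0.108]]
```

View pics/crop0.png

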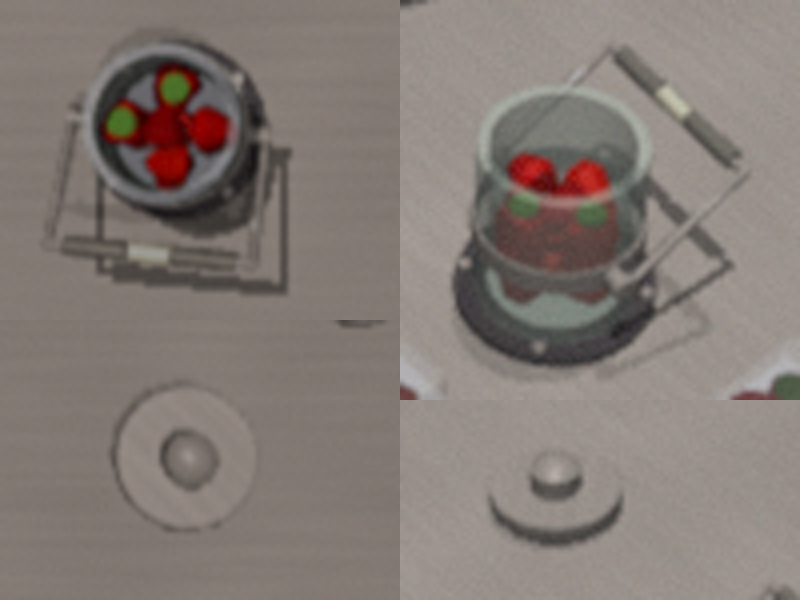

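The crops show the rim (centre about pixel 291,221) and the lid with its knob. The bar is tilted slightly from world y, at about (0.52, 0.147, 0.117). Next I'll fit the jar and bar precisely and work out the first move.

```bash
cat >> h.py <<'E'
from scipy.spatial.transform import Rotation as Rn
from scipy.optimize import least_squares
def delta(target,zaxis):
    "shift/turn in tool axes from the present pose to pointing down, jaws along zaxis"
    s=status.state();R=s["ee_rot"];z=np.array([*zaxis,0.])/np.hypot(*zaxis);x=np.array([0,0,-1.])
    T=np.c_[x,np.cross(z,x),z]
    return (R.T@(np.array(target)-s["position"])).round(4),Rn.from_matrix(R.T@T).as_rotvec().round(4)
E
python3 - <<'E'
from h import *
for n in("top","scene"):
  D=np.load(f"pics/{n}0{n}.npy");P=pts(n,D);c=np.array([.596,.138])
  r=np.hypot(P[...,0]-c[0],P[...,1]-c[1])
  q=P[(r<.056)&(r>.034)&(P[...,2]>.119)&(P[...,2]<.131)]
  f=least_squares(lambda p:np.hypot(q[:,0]-p[0],q[:,1]-p[1])-.046,c,loss='soft_l1',f_scale=.003);print(n,len(q),f.x,np.abs(f.fun).mean(),q[:,2].mean())
  b=P[(P[...,0]<.535)&(P[...,0]>.5)&(abs(P[...,1]-.148)<.052)&(P[...,2]>.105)&(P[...,2]<.14)]
  l=cv2.fitLine(b[:,:2].astype(np.float32),cv2.DIST_HUBER,0,.01,.01).ravel();print("bar",l,b.mean(0),b[:,2].max())
print("rim px",ray("top",291.1,221.1,.125),"roller px",ray("top",286.6,252.7,.118),"ray scene roller",ray("scene",310+673/4-.4,175+102/4-.4,.118))
print("bar ends",ray("top",250+48/4,190+244/4,.118),ray("top",250+253/4,190+266/4,.118))
K,R,t=info("scene")
print("lid",delta([.4855,-.1643,.12],(.12,.99)))
E
```

```text
top 381 [0.59815021 0.14126267] 0.002034512621048219 0.12417862971371149
bar [0.09631007 0.9953514  0.5179499  0.14741449] [0.5179499  0.14741449 0.11689494] 0.1218885320079945
scene 400 [0.59982835 0.1423672 ] 0.002303318710282254 0.12322378377928718
bar [0.09041232 0.99590445 0.52084625 0.15032636] [0.520489   0.14882169 0.11540858] 0.12112530307663985
rim px [0.59668504 0.13820657 0.125     ] roller px [0.51894786 0.14926974 0.118     ] ray scene roller [0.33716738 0.29210164 0.118     ]
bar ends [0.52290195 0.21021867 0.118     ] [0.50988799 0.08342375 0.118     ]
lid (array([ 0.0941, -0.5125, -0.567 ]), array([-2.202e-01, -1.600e-03, -2.000e-04]))
```

Request:
drive_tool --rows '[{"dx": 0.05,"dy": -0.5125,"dz": -0.567,"wx": -0.245,"wy": -0.0016,"gripper": 0.08},{"dx": 0.05,"dy": -0.5125,"dz": -0.567,"wx": -0.245,"wy": -0.0016},{"dx": 0.05,"dy": -0.5125,"dz": -0.567,"wx": -0.245,"wy": -0.0016},{"dx": 0.05,"dy": -0.5125,"dz": -0.567,"wx": -0.245,"wy": -0.0016},{"dx": 0.05,"dy": -0.5125,"dz": -0.567,"wx": -0.245,"wy": -0.0016},{"dx": 0.05,"dy": -0.5125,"dz": -0.567,"wx": -0.245,"wy": -0.0016},{"dx": 0.05,"dy": -0.5125,"dz": -0.567,"wx": -0.245,"wy": -0.0016},{"dx": 0.05,"dy": -0.5125,"dz": -0.567,"wx": -0.245,"wy": -0.0016},{"dx": 0.05,"dy": -0.5125,"dz": -0.567,"wx": -0.245,"wy": -0.0016},{"dx": 0.05,"dy": -0.5125,"dz": -0.567,"wx": -0.245,"wy": -0.0016},{"dx": 0.05,"dy": -0.5125,"dz": -0.567,"wx": -0.245,"wy": -0.0016},{"dx": 0.05,"dy": -0.5125,"dz": -0.567,"wx": -0.245,"wy": -0.0016}]'

```text
invalid input
```

```bash
python3 - <<'E'
from h import *
print(delta([.4855,-.1643,.022],(.095,.995)),status.state()["time_s"])
E
```

```text
(array([ 0.1921, -0.5125, -0.5668]), array([-2.456e-01, -1.600e-03, -2.000e-04])) 0.1
```

Request:
drive_tool --rows '[{"dx": 0.0,"dy": -0.05,"dz": -0.05,"wx": -0.1,"wy": 0,"wz": 0,"gripper": 0.08}]' --force 30

```text
time_s: 0.22
position: [0.2187, 0.4872, 0.2129]
ee_rot: [[-0.0, -0.973, 0.232], [0.001, 0.232, 0.973], [-1.0, 0.0, 0.0]]
force: [1.7, -0.8, 0.2]
width: 0.0838
```

```bash
python3 - <<'E'
from h import *
print(delta([.4855,-.1643,.12],(.095,.995)))
E
```

```text
(array([ 0.0925, -0.4107, -0.5719]), array([-0.1389,  0.0005, -0.0002]))
```

Request:
drive_tool --rows '[{"dx": 0.05,"dy": -0.41,"dz": -0.572,"wx": -0.139,"wy": 0,"wz": 0,"gripper": 0.08},{"dx": 0.05,"dy": -0.41,"dz": -0.572,"wx": -0.139,"wy": 0,"wz": 0,"gripper": 0.08},{"dx": 0.05,"dy": -0.41,"dz": -0.572,"wx": -0.139,"wy": 0,"wz": 0,"gripper": 0.08},{"dx": 0.05,"dy": -0.41,"dz": -0.572,"wx": -0.139,"wy": 0,"wz": 0,"gripper": 0.08},{"dx": 0.05,"dy": -0.41,"dz": -0.572,"wx": -0.139,"wy": 0,"wz": 0,"gripper": 0.08},{"dx": 0.05,"dy": -0.41,"dz": -0.572,"wx": -0.139,"wy": 0,"wz": 0,"gripper": 0.08},{"dx": 0.05,"dy": -0.41,"dz": -0.572,"wx": -0.139,"wy": 0,"wz": 0,"gripper": 0.08},{"dx": 0.05,"dy": -0.41,"dz": -0.572,"wx": -0.139,"wy": 0,"wz": 0,"gripper": 0.08},{"dx": 0.05,"dy": -0.41,"dz": -0.572,"wx": -0.139,"wy": 0,"wz": 0,"gripper": 0.08},{"dx": 0.05,"dy": -0.41,"dz": -0.572,"wx": -0.139,"wy": 0,"wz": 0,"gripper": 0.08},{"dx": 0.05,"dy": -0.41,"dz": -0.572,"wx": -0.139,"wy": 0,"wz": 0,"gripper": 0.08},{"dx": 0.05,"dy": -0.41,"dz": -0.572,"wx": -0.139,"wy": 0,"wz": 0,"gripper": 0.08}]'

```text
time_s: 1.72
position: [0.4815, -0.1707, 0.1631]
ee_rot: [[-0.001, -0.994, 0.105], [-0.0, 0.105, 0.994], [-1.0, 0.001, -0.0]]
force: [-0.1, 0.8, -0.6]
width: 0.0803
```

```bash
python3 - <<'E'
from h import *
print(delta([.4855,-.1643,.06],(.095,.995)))
E
```

```text
(array([ 0.1031, -0.0034,  0.0068]), array([-0.0102, -0.0001, -0.0006]))
```

Request:
drive_tool --rows '[{"dx": 0.05,"dy": -0.0034,"dz": 0.0068,"wx": -0.01,"wy": 0,"wz": 0,"gripper": 0.07},{"dx": 0.103,"dy": -0.0034,"dz": 0.0068,"wx": -0.01,"wy": 0,"wz": 0,"gripper": 0.07},{"dx": 0.103,"dy": -0.0034,"dz": 0.0068,"wx": -0.01,"wy": 0,"wz": 0,"gripper": 0.07}]'

```text
time_s: 2.1
position: [0.4814, -0.1594, 0.0578]
ee_rot: [[-0.009, -0.996, 0.091], [0.004, 0.091, 0.996], [-1.0, 0.01, 0.003]]
force: [0.1, -0.1, 0.3]
width: 0.0698
```

```bash
python3 - <<'E'
from h import *
print(delta([.4855,-.1643,.0215],(.095,.995)))
I,D=snap("scene","pics/s1.png");cv2.imwrite("pics/s1c.png",cv2.resize(I[90:210,250:410,::-1],None,fx=4,fy=4,interpolation=2))
E
```

```text
(array([ 0.0363, -0.0049, -0.0046]), array([ 0.0039,  0.0028, -0.0096]))
```

View pics/s1c.png

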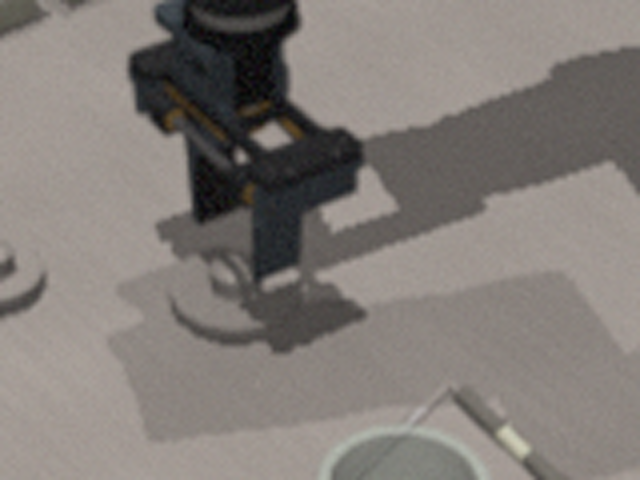

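The fingers straddle the lid's knob, which sits at about (228,272) in the crop.

```bash
python3 - <<'E'
from h import *
print(delta([.4855,-.1643,.0215],(.095,.995)),status.state()["position"])
E
```

```text
(array([ 0.0388, -0.0022, -0.0038]), array([ 0.004 ,  0.0012, -0.0037])) [ 0.4837923  -0.16034712  0.06028929]
```

Request:
drive_tool --rows '[{"dx": 0.0,"dy": 0,"dz": 0,"wx": 0,"wy": 0,"wz": 0,"gripper": 0.07},{"dx": 0.0,"dy": 0,"dz": 0,"wx": 0,"wy": 0,"wz": 0,"gripper": 0.07}]'

```text
time_s: 2.4
position: [0.4863, -0.1616, 0.063]
ee_rot: [[0.004, -0.996, 0.091], [-0.001, 0.091, 0.996], [-1.0, -0.004, -0.001]]
force: [0.0, -0.1, -0.1]
width: 0.0699
```

```bash
python3 - <<'E'
from h import *
print(delta([.4855,-.1643,.0215],(.095,.995)))
E
```

```text
(array([ 0.0415,  0.0007, -0.0027]), array([ 0.0036, -0.0009,  0.0041]))
```

Request:
drive_tool --rows '[{"dx": 0.02,"dy": -0.0005,"dz": -0.0027,"wx": 0.004,"wy": 0,"wz": 0,"gripper": 0.07},{"dx": 0.041,"dy": -0.0005,"dz": -0.0027,"wx": 0.004,"wy": 0,"wz": 0,"gripper": 0.07},{"dx": 0.041,"dy": -0.0005,"dz": -0.0027,"wx": 0.004,"wy": 0,"wz": 0,"gripper": 0.07},{"dx": 0.041,"dy": -0.0005,"dz": -0.0027,"wx": 0.004,"wy": 0,"wz": 0,"gripper": 0.07},{"dx": 0.041,"dy": -0.0005,"dz": -0.0027,"wx": 0.004,"wy": 0,"wz": 0,"gripper": 0.07}]'

```text
time_s: 3.02
position: [0.486, -0.1643, 0.0211]
ee_rot: [[0.002, -0.995, 0.096], [-0.001, 0.096, 0.995], [-1.0, -0.002, -0.0]]
force: [-0.2, -0.6, -0.1]
width: 0.0703
```

```bash
python3 - <<'E'
from h import *
print(delta([.4855,-.1643,.0215],(.095,.995)))
E
```

```text
(array([-0.0004,  0.0005, -0.    ]), array([-0.0005, -0.0005,  0.0022]))
```

Request:
drive_tool --rows '[{"dx": 0.0,"dy": 0,"dz": 0,"wx": 0,"wy": 0,"wz": 0,"gripper": 0.025},{"dx": 0.0,"dy": 0,"dz": 0,"wx": 0,"wy": 0,"wz": 0,"gripper": 0.025},{"dx": 0.0,"dy": 0,"dz": 0,"wx": 0,"wy": 0,"wz": 0,"gripper": 0.025},{"dx": 0.0,"dy": 0,"dz": 0,"wx": 0,"wy": 0,"wz": 0,"gripper": 0.025},{"dx": 0.0,"dy": 0,"dz": 0,"wx": 0,"wy": 0,"wz": 0,"gripper": 0.025},{"dx": 0.0,"dy": 0,"dz": 0,"wx": 0,"wy": 0,"wz": 0,"gripper": 0.025}]' --force 40

```text
time_s: 3.78
position: [0.4852, -0.1642, 0.02]
ee_rot: [[0.0, -0.995, 0.096], [-0.0, 0.096, 0.995], [-1.0, -0.0, -0.0]]
force: [-0.2, -0.3, 0.5]
width: 0.0347
```

```bash
python3 - <<'E'
from h import *
print(delta([.598,.1413,.19],(.095,.995)),status.state()["position"])
E
```

```text
(array([-0.1701, -0.0831,  0.3148]), array([-0.0005, -0.0001,  0.0001])) [ 0.48522504 -0.16419097  0.01995534]
```

Request:
drive_tool --rows '[{"dx": -0.03,"dy": 0,"dz": 0,"wx": 0,"wy": 0,"wz": 0,"gripper": 0.025},{"dx": -0.07,"dy": 0,"dz": 0,"wx": 0,"wy": 0,"wz": 0,"gripper": 0.025},{"dx": -0.12,"dy": 0,"dz": 0,"wx": 0,"wy": 0,"wz": 0,"gripper": 0.025},{"dx": -0.17,"dy": -0.005,"dz": 0.02,"wx": 0,"wy": 0,"wz": 0,"gripper": 0.025},{"dx": -0.18,"dy": -0.016,"dz": 0.06,"wx": 0,"wy": 0,"wz": 0,"gripper": 0.025},{"dx": -0.18,"dy": -0.028,"dz": 0.105,"wx": 0,"wy": 0,"wz": 0,"gripper": 0.025},{"dx": -0.18,"dy": -0.04,"dz": 0.15,"wx": 0,"wy": 0,"wz": 0,"gripper": 0.025},{"dx": -0.18,"dy": -0.052,"dz": 0.195,"wx": 0,"wy": 0,"wz": 0,"gripper": 0.025},{"dx": -0.18,"dy": -0.064,"dz": 0.24,"wx": 0,"wy": 0,"wz": 0,"gripper": 0.025},{"dx": -0.18,"dy": -0.075,"dz": 0.28,"wx": 0,"wy": 0,"wz": 0,"gripper": 0.025},{"dx": -0.18,"dy": -0.083,"dz": 0.305,"wx": 0,"wy": 0,"wz": 0,"gripper": 0.025},{"dx": -0.18,"dy": -0.083,"dz": 0.315,"wx": 0,"wy": 0,"wz": 0,"gripper": 0.025}]'

```text
time_s: 5.28
position: [0.5979, 0.1424, 0.1992]
ee_rot: [[-0.001, -0.996, 0.095], [-0.001, 0.095, 0.996], [-1.0, 0.001, -0.001]]
force: [-0.3, 0.2, -2.1]
width: 0.0345
```

Request:
drive_tool --rows '[{"dx": 0.0,"dy": 0,"dz": 0,"wx": 0,"wy": 0,"wz": 0,"gripper": 0.025},{"dx": 0.0,"dy": 0,"dz": 0,"wx": 0,"wy": 0,"wz": 0,"gripper": 0.025},{"dx": 0.0,"dy": 0,"dz": 0,"wx": 0,"wy": 0,"wz": 0,"gripper": 0.025},{"dx": 0.0,"dy": 0,"dz": 0,"wx": 0,"wy": 0,"wz": 0,"gripper": 0.025}]'

```text
time_s: 5.78
position: [0.5979, 0.1409, 0.2002]
ee_rot: [[0.0, -0.995, 0.097], [0.0, 0.097, 0.995], [-1.0, -0.0, 0.0]]
force: [0.5, 0.2, -2.0]
width: 0.0345
```

```bash
python3 - <<'E'
from h import *
print(delta([.598,.1413,.165],(.095,.995)),status.state()["position"])
I,D=snap("scene","pics/s2.png");J,E=snap("top","pics/t2.png")
a=cv2.resize(I[140:290,270:430],None,fx=4,fy=4,interpolation=2)
cv2.imwrite("pics/s2c.png",a[...,::-1])
E
```

```text
(array([ 0.0352, -0.0001,  0.0005]), array([-0.0016,  0.0001,  0.0003])) [0.59787327 0.14085483 0.20019174]
```

View pics/s2c.png

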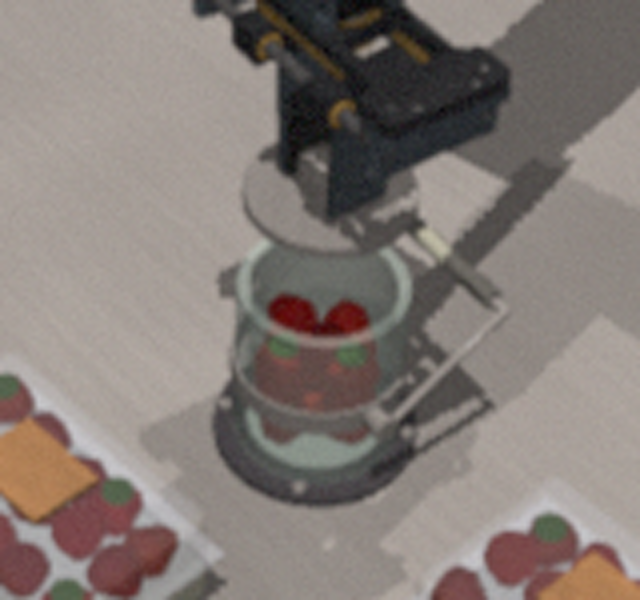

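The lid hangs level above the mouth (flange left edge at 242,185; rim left edge at 235,285). To check alignment, I'll overlay the predicted outlines.

```bash
python3 - <<'E'
from h import *
I=cv2.imread("pics/s2.png");x0,y0,f=315,170,8
o=cv2.resize(I[y0:y0+75,x0:x0+75],None,fx=f,fy=f,interpolation=2)
K,R,t=info("scene");a=np.linspace(0,2*np.pi,200)
def circ(c,r,z,col):
    P=np.c_[c[0]+r*np.cos(a),c[1]+r*np.sin(a),0*a+z]
    p=cv2.projectPoints(P,R,t,K,None)[0][:,0];p=((p-[x0,y0]+.5)*f-.5)
    cv2.polylines(o,[np.round(p).astype(int)],True,col,1)
circ((.598,.1413),.05,.125,(0,255,0));circ((.598,.1413),.042,.125,(0,255,0))
circ((.5979,.1409),.048,.198,(0,0,255));circ((.5979,.1409),.048,.190,(0,0,255))
cv2.imwrite("pics/ov.png",o)
D=np.load("pics/s2scene.npy");P=pts("scene",D);r=np.hypot(P[...,0]-.598,P[...,1]-.141)
q=P[(r<.06)&(P[...,2]>.192)&(P[...,2]<.204)];
print(len(q),cv2.minEnclosingCircle(q[:,:2].astype(np.float32)),q.mean(0))
A=np.c_[q[:,:2],np.ones(len(q))];print(np.linalg.lstsq(A,q[:,2],rcond=None)[0])
E
```

```text
652 ((0.6000289916992188, 0.14278624951839447), 0.04885434731841087) [0.61329125 0.1526254  0.19713473]
[-0.01489532 -0.0111095   0.20796549]
```

View pics/ov.png

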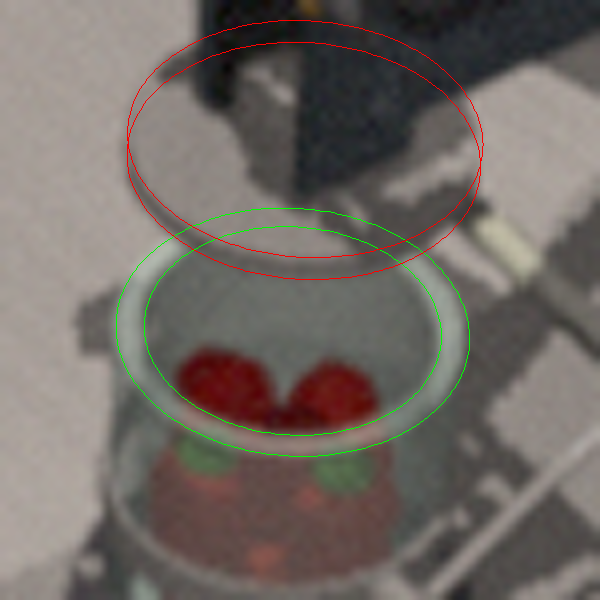

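The outlines agree within about 1 mm, so I'm lowering the lid.

Request:
drive_tool --rows '[{"dx": 0.02,"dy": 0,"dz": 0.0004,"wx": 0,"wy": 0,"wz": 0,"gripper": 0.025},{"dx": 0.04,"dy": 0,"dz": 0.0004,"wx": 0,"wy": 0,"wz": 0,"gripper": 0.025},{"dx": 0.05,"dy": 0,"dz": 0.0004,"wx": 0,"wy": 0,"wz": 0,"gripper": 0.025},{"dx": 0.054,"dy": 0,"dz": 0.0004,"wx": 0,"wy": 0,"wz": 0,"gripper": 0.025},{"dx": 0.056,"dy": 0,"dz": 0.0004,"wx": 0,"wy": 0,"wz": 0,"gripper": 0.025},{"dx": 0.058,"dy": 0,"dz": 0.0004,"wx": 0,"wy": 0,"wz": 0,"gripper": 0.025},{"dx": 0.06,"dy": 0,"dz": 0.0004,"wx": 0,"wy": 0,"wz": 0,"gripper": 0.025},{"dx": 0.06,"dy": 0,"dz": 0.0004,"wx": 0,"wy": 0,"wz": 0,"gripper": 0.025}]'

```text
time_s: 6.88
position: [0.5979, 0.142, 0.14]
ee_rot: [[0.0, -0.995, 0.096], [0.0, 0.096, 0.995], [-1.0, -0.0, 0.0]]
force: [0.4, 0.7, -2.5]
width: 0.0342
```

No contact, with the plug 5 mm into the mouth.

Request:
drive_tool --rows '[{"dx": 0.002,"dy": 0,"dz": 0,"wx": 0,"wy": 0,"wz": 0,"gripper": 0.025},{"dx": 0.004,"dy": 0,"dz": 0,"wx": 0,"wy": 0,"wz": 0,"gripper": 0.025},{"dx": 0.005,"dy": 0,"dz": 0,"wx": 0,"wy": 0,"wz": 0,"gripper": 0.025},{"dx": 0.0055,"dy": 0,"dz": 0,"wx": 0,"wy": 0,"wz": 0,"gripper": 0.025},{"dx": 0.0055,"dy": 0,"dz": 0,"wx": 0,"wy": 0,"wz": 0,"gripper": 0.025}]'

```text
time_s: 7.5
position: [0.5978, 0.1419, 0.135]
ee_rot: [[0.0, -0.995, 0.096], [0.0, 0.096, 0.995], [-1.0, -0.0, 0.0]]
force: [-1.9, 0.3, 2.1]
width: 0.0345
```

The lid seated at the expected height and contact force rose. I'll release it and lift.

Request:
drive_tool --rows '[{"dx": 0,"dy": 0,"dz": 0,"wx": 0,"wy": 0,"wz": 0,"gripper": 0.07},{"dx": 0,"dy": 0,"dz": 0,"wx": 0,"wy": 0,"wz": 0,"gripper": 0.07},{"dx": 0,"dy": 0,"dz": 0,"wx": 0,"wy": 0,"wz": 0,"gripper": 0.07},{"dx": 0,"dy": 0,"dz": 0,"wx": 0,"wy": 0,"wz": 0,"gripper": 0.07},{"dx": -0.03,"dy": 0,"dz": 0,"wx": 0,"wy": 0,"wz": 0,"gripper": 0.07},{"dx": -0.06,"dy": 0,"dz": 0,"wx": 0,"wy": 0,"wz": 0,"gripper": 0.07},{"dx": -0.06,"dy": 0.06,"dz": 0,"wx": 0,"wy": 0,"wz": 0,"gripper": 0.07},{"dx": -0.06,"dy": 0.12,"dz": 0,"wx": 0,"wy": 0,"wz": 0,"gripper": 0.07},{"dx": -0.06,"dy": 0.14,"dz": 0,"wx": 0,"wy": 0,"wz": 0,"gripper": 0.07},{"dx": -0.06,"dy": 0.14,"dz": 0,"wx": 0,"wy": 0,"wz": 0,"gripper": 0.07},{"dx": -0.06,"dy": 0.14,"dz": 0,"wx": 0,"wy": 0,"wz": 0,"gripper": 0.07},{"dx": -0.06,"dy": 0.14,"dz": 0,"wx": 0,"wy": 0,"wz": 0,"gripper": 0.07}]'

```text
time_s: 9.0
position: [0.4598, 0.1553, 0.1943]
ee_rot: [[0.0, -0.995, 0.096], [0.0, 0.096, 0.995], [-1.0, -0.0, 0.0]]
force: [0.1, -0.4, 1.0]
width: 0.0699
```

```bash
python3 - <<'E'
from h import *
I,D=snap("scene","pics/s3.png")
cv2.imwrite("pics/s3c.png",cv2.resize(I[140:290,270:430,::-1],None,fx=4,fy=4,interpolation=2))
for n,D in(("scene",D),("top",snap("top","pics/t3.png")[1])):
  P=pts(n,D);r=np.hypot(P[...,0]-.599,P[...,1]-.142)
  q=P[(r<.052)&(P[...,2]>.127)&(P[...,2]<.14)];A=np.c_[q[:,:2],np.ones(len(q))]
  k=P[(r<.03)&(P[...,2]>.148)&(P[...,2]<.17)]
  print(n,len(q),cv2.minEnclosingCircle(q[:,:2].astype(np.float32)),q.mean(0),np.linalg.lstsq(A,q[:,2],rcond=None)[0],"knob",len(k),k.mean(0),k[:,2].max())
  b=P[(P[...,0]<.545)&(P[...,0]>.49)&(abs(P[...,1]-.148)<.052)&(P[...,2]>.1)&(P[...,2]<.14)]
  if len(b): print("bar",len(b),b.mean(0))
print(status.state()["position"])
ex=np.array([.995,-.095])
c=np.array([.598,.1413])
print("behind bar",delta([*(c-.112*ex),.103],(.095,.995)))
E
```

```text
scene 855 ((0.5995549559593201, 0.1424100548028946), 0.05074198171496391) [0.60324914 0.14754982 0.13201209] [-0.00354974 -0.00406395  0.1347531 ] knob 135 [0.60131602 0.14529769 0.15221022] 0.1571567968550052
bar 193 [0.52043152 0.14840102 0.11529425]
top 1021 ((0.5980449318885803, 0.14194883406162262), 0.04887992888689041) [0.59783196 0.14210983 0.13256743] [0.00090999 0.00248943 0.13166964] knob 172 [0.5975777  0.14273647 0.15273699] 0.15927678605733614
bar 205 [0.51799362 0.14761398 0.11713076]
[0.45944625 0.15527601 0.19416103]
behind bar (array([ 0.0912, -0.0273, -0.0007]), array([-0.0012, -0.    , -0.0002]))
```

View pics/s3c.png

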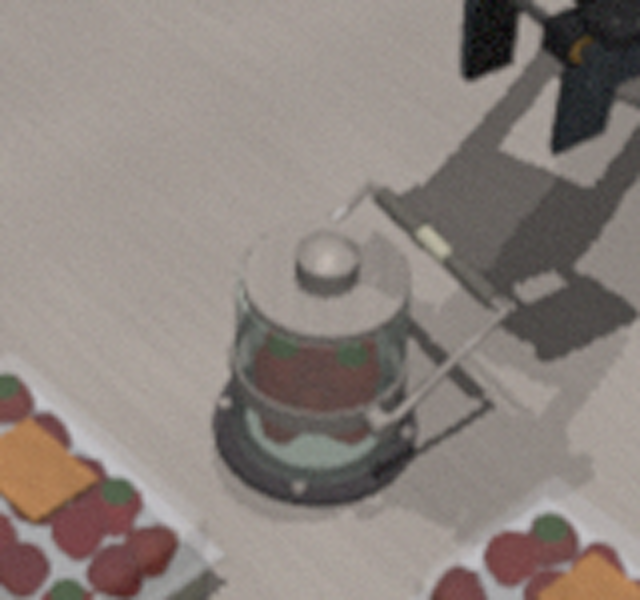

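The lid sits flat: flange top at z ≈ 0.1325, slope below 0.005, centred on the rim. The bail has not moved. Next I'll bring the fingers, opened to 70 mm, in behind the bar.

Request:
drive_tool --rows '[{"dx": 0.0,"dy": -0.027,"dz": -0.0007,"wx": 0,"wy": 0,"wz": 0,"gripper": 0.07},{"dx": 0.04,"dy": -0.027,"dz": -0.0007,"wx": 0,"wy": 0,"wz": 0,"gripper": 0.07},{"dx": 0.08,"dy": -0.027,"dz": -0.0007,"wx": 0,"wy": 0,"wz": 0,"gripper": 0.07},{"dx": 0.091,"dy": -0.027,"dz": -0.0007,"wx": 0,"wy": 0,"wz": 0,"gripper": 0.07},{"dx": 0.091,"dy": -0.027,"dz": -0.0007,"wx": 0,"wy": 0,"wz": 0,"gripper": 0.07},{"dx": 0.091,"dy": -0.027,"dz": -0.0007,"wx": 0,"wy": 0,"wz": 0,"gripper": 0.07}]'

```text
time_s: 9.85
position: [0.4867, 0.1524, 0.1049]
ee_rot: [[0.003, -0.995, 0.096], [0.001, 0.096, 0.995], [-1.0, -0.003, 0.001]]
force: [-0.3, -0.1, -0.8]
width: 0.07
```

Request:
drive_tool --rows '[{"dx": 0.0,"dy": -0.008,"dz": 0,"wx": 0,"wy": 0,"wz": 0,"gripper": 0.07},{"dx": -0.005,"dy": -0.0155,"dz": 0,"wx": 0,"wy": 0,"wz": 0,"gripper": 0.07},{"dx": -0.012,"dy": -0.022,"dz": 0,"wx": 0,"wy": 0,"wz": 0,"gripper": 0.07},{"dx": -0.018,"dy": -0.029,"dz": 0,"wx": 0,"wy": 0,"wz": 0,"gripper": 0.07},{"dx": -0.024,"dy": -0.037,"dz": 0,"wx": 0,"wy": 0,"wz": 0,"gripper": 0.07},{"dx": -0.029,"dy": -0.0445,"dz": 0,"wx": 0,"wy": 0,"wz": 0,"gripper": 0.07},{"dx": -0.029,"dy": -0.0445,"dz": 0,"wx": 0,"wy": 0,"wz": 0,"gripper": 0.07}]'

```text
time_s: 10.72
position: [0.5309, 0.1479, 0.1334]
ee_rot: [[0.003, -0.995, 0.096], [0.001, 0.096, 0.995], [-1.0, -0.002, 0.001]]
force: [0.2, 0.9, 0.6]
width: 0.0697
```

```bash
python3 - <<'E'
from h import *
I,D=snap("scene","pics/s4.png")
cv2.imwrite("pics/s4c.png",cv2.resize(I[140:290,270:430,::-1],None,fx=4,fy=4,interpolation=2))
p=status.state()["position"];print(p,(p[:2]-[.598,.1413])@[.995,-.095],(p[:2]-[.598,.1413])@[.095,.995],status.state()["force"])
E
```

```text
[0.53078327 0.14779215 0.13292997] -0.06749739755784212 7.410123803652195e-05 [ 0.85585827  0.87855729 -0.61936602]
```

View pics/s4c.png

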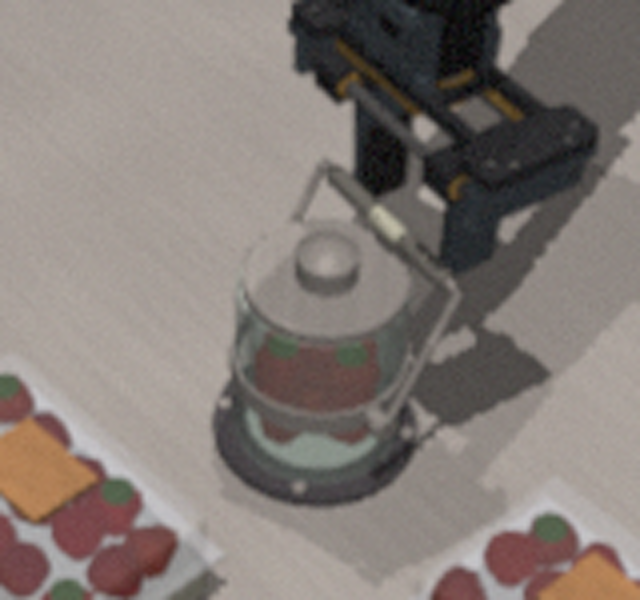

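The bar has come up with the fingers behind both grips (roller at 387,222 in the crop) and the lid has not moved. I'll carry on over the knob to the stop.

Request:
drive_tool --rows '[{"dx": -0.005,"dy": -0.009,"dz": 0,"wx": 0,"wy": 0,"wz": 0,"gripper": 0.07},{"dx": -0.009,"dy": -0.0175,"dz": 0,"wx": 0,"wy": 0,"wz": 0,"gripper": 0.07},{"dx": -0.012,"dy": -0.026,"dz": 0,"wx": 0,"wy": 0,"wz": 0,"gripper": 0.07},{"dx": -0.014,"dy": -0.033,"dz": 0,"wx": 0,"wy": 0,"wz": 0,"gripper": 0.07},{"dx": -0.015,"dy": -0.04,"dz": 0,"wx": 0,"wy": 0,"wz": 0,"gripper": 0.07},{"dx": -0.015,"dy": -0.046,"dz": 0,"wx": 0,"wy": 0,"wz": 0,"gripper": 0.07},{"dx": -0.015,"dy": -0.051,"dz": 0,"wx": 0,"wy": 0,"wz": 0,"gripper": 0.07},{"dx": -0.015,"dy": -0.055,"dz": 0,"wx": 0,"wy": 0,"wz": 0,"gripper": 0.07},{"dx": -0.015,"dy": -0.058,"dz": 0,"wx": 0,"wy": 0,"wz": 0,"gripper": 0.07},{"dx": -0.015,"dy": -0.06,"dz": 0,"wx": 0,"wy": 0,"wz": 0,"gripper": 0.07},{"dx": -0.015,"dy": -0.06,"dz": 0,"wx": 0,"wy": 0,"wz": 0,"gripper": 0.07}]'

```text
time_s: 12.15
position: [0.5895, 0.1421, 0.1474]
ee_rot: [[-0.0, -0.995, 0.096], [0.0, 0.096, 0.995], [-1.0, 0.0, 0.0]]
force: [-3.0, 0.0, 0.8]
width: 0.0701
```

```bash
python3 - <<'E'
from h import *
I,D=snap("scene","pics/s5.png")
cv2.imwrite("pics/s5c.png",cv2.resize(I[130:280,270:430,::-1],None,fx=4,fy=4,interpolation=2))
p=status.state()["position"];print(p,(p[:2]-[.598,.1413])@[.995,-.095],status.state()["force"])
E
```

```text
[0.58947767 0.14208711 0.14742726] -0.008554493194966447 [-2.83114313 -0.03023382  0.44538367]
```

View pics/s5c.png

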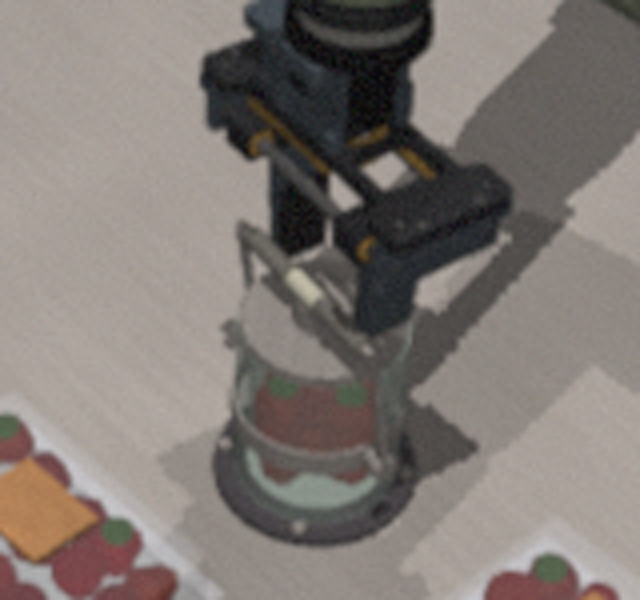

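The bar is now past the knob top, with 3 N still on the fingers. I'll push a little further to confirm the stop, watching the force.

Request:
drive_tool --rows '[{"dx": 0,"dy": -0.002,"dz": 0,"wx": 0,"wy": 0,"wz": 0,"gripper": 0.07},{"dx": 0,"dy": -0.004,"dz": 0,"wx": 0,"wy": 0,"wz": 0,"gripper": 0.07},{"dx": 0,"dy": -0.004,"dz": 0,"wx": 0,"wy": 0,"wz": 0,"gripper": 0.07}]'

```text
time_s: 12.58
position: [0.59, 0.142, 0.1472]
ee_rot: [[-0.008, -0.995, 0.096], [0.0, 0.096, 0.995], [-1.0, 0.008, -0.0]]
force: [-11.0, 1.3, 5.5]
width: 0.0701
```

The force rose to 11 N with no motion, so the bar is on its stop. I'll back off, raise the arm and check.

Request:
drive_tool --rows '[{"dx": 0,"dy": 0.01,"dz": 0,"wx": 0,"wy": 0,"wz": 0,"gripper": 0.07},{"dx": 0,"dy": 0.03,"dz": 0,"wx": 0,"wy": 0,"wz": 0,"gripper": 0.07},{"dx": -0.02,"dy": 0.07,"dz": 0,"wx": 0,"wy": 0,"wz": 0,"gripper": 0.07},{"dx": -0.06,"dy": 0.12,"dz": 0,"wx": 0,"wy": 0,"wz": 0,"gripper": 0.07},{"dx": -0.1,"dy": 0.16,"dz": 0,"wx": 0,"wy": 0,"wz": 0,"gripper": 0.07},{"dx": -0.1,"dy": 0.18,"dz": 0,"wx": 0,"wy": 0,"wz": 0,"gripper": 0.07},{"dx": -0.1,"dy": 0.18,"dz": 0,"wx": 0,"wy": 0,"wz": 0,"gripper": 0.07},{"dx": -0.1,"dy": 0.18,"dz": 0,"wx": 0,"wy": 0,"wz": 0,"gripper": 0.07}]'

```text
time_s: 13.58
position: [0.415, 0.1588, 0.2464]
ee_rot: [[-0.0, -0.995, 0.096], [-0.001, 0.096, 0.995], [-1.0, 0.0, -0.001]]
force: [0.3, -0.3, -0.9]
width: 0.07
```

```bash
python3 - <<'E'
from h import *
c=np.array([.598,.1413]);ex=np.array([.995,-.095]);ey=np.array([.095,.995])
for n in("scene","top"):
  I,D=snap(n,f"pics/{n}6.png")
  if n=="scene":cv2.imwrite("pics/s6c.png",cv2.resize(I[130:280,270:430,::-1],None,fx=4,fy=4,interpolation=2))
  P=pts(n,D);X=(P[...,:2]-c)@ex;Y=(P[...,:2]-c)@ey
  b=(abs(X)<.05)&(abs(Y)>.018)&(abs(Y)<.05)&(P[...,2]>.15)&(P[...,2]<.18)
  print(n,b.sum(),"bar X",X[b].mean(),"z",P[b][:,2].mean(),P[b][:,2].max())
  q=P[(np.hypot(X,Y)<.052)&(P[...,2]>.127)&(P[...,2]<.138)];A=np.c_[q[:,:2],np.ones(len(q))]
  print(len(q),cv2.minEnclosingCircle(q[:,:2].astype(np.float32)),np.linalg.lstsq(A,q[:,2],rcond=None)[0],q[:,2].mean())
A=cv2.imread("pics/top0.png");B=cv2.imread("pics/top6.png")
for s in((slice(125,185),slice(262,342)),(slice(188,248),slice(165,248)),(slice(200,240),slice(430,470))):print(cv2.phaseCorrelate(A[s].mean(2),B[s].mean(2)))
print(status.state()["position"],status.state()["force"])
E
```

```text
scene 127 bar X 0.017277498136525522 z 0.1614566768872471 0.16754849789233744
758 ((0.5999364852905273, 0.14296755194664001), 0.049510713666677475) [-0.00709141 -0.00318761  0.13667194] 0.13190736171026343
top 132 bar X 0.01450225732821853 z 0.16283710259562326 0.16817048170814422
887 ((0.5987498760223389, 0.1426754593849182), 0.04917451739311218) [0.00221472 0.00113223 0.13108966] 0.1325720801990046
((0.039394753256793535, 0.04454729822030856), 0.9628105358628456)
((0.00044868682118703873, 0.007395298840755515), 0.9441035383115817)
((0.0401885640197257, 0.002237422401339728), 0.9249105395385694)
[0.41500555 0.15872828 0.24628725] [ 0.45762478 -0.50687984  0.25227446]
```

View pics/s6c.png

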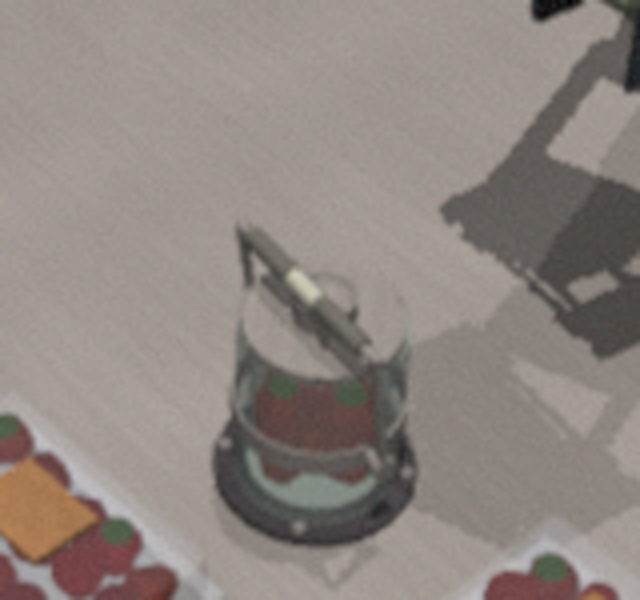

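The bar stays past centre at X ≈ +15 mm (0.15 rad, its stop), the lid is flat and the bystanders have not moved, so I'm handing in.

```bash
python3 -c "
from workcell import bot
print(bot.close_job())"
```

```text
the job is handed in; nothing more can be done
None
```

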